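Fold back the bifold door of the soldering bay and slide the solder reel in

ROBOT

A 6-joint arm with a two-finger parallel gripper is mounted at the origin on a cart in front of the work surface, level with it; the furniture and walls round the work are solid. World frame = base frame: x ahead of the robot, y to its left, z up, the work surface at z = 0. Lengths are in mm, angles in rad, forces in N, time in s.
With the tool pointing down it reaches from about 275 to 725 mm from the base axis. Payload 15.9 kg.
Tool frame: the origin (TCP) lies midway between the tips of the shut fingers; the grasp point (between the pads) lies 19 mm behind it; z points along the fingers, y is the line along which they close (so a half turn about z gives the same grasp; the last joint's range is limited). The gripper opens to 85 mm and grips with 20 to 120 N. Pads are 22 mm wide; open, the fingers measure 114 mm over their backs; the gripper's body (76 mm by 85 mm) begins 54 mm behind the grasp point. The pads swing forward as they close: fully open they stand 13 mm farther back than shut.
Start: joints at [1.207, 0.213, -0.034, 1.323, 0, 1.571], TCP at [177.907, 467.263, 231.306] pointing down, gripper open.
Joint ranges: [-2.98, 2.98], [-0.74, 1.72], [-1.14, 1.35], [-2.1, 2.04], [-1.57, 1.44], [-3.14, 3.14]. Speed limits (rad/s): [1.89, 1.89, 2.39, 2.57, 3.14, 3.14].

INTERFACE

Orientations are given as a 3x3 rotation matrix whose columns are the frame's x, y, z axes.
In Python, from station import ctrl, effector, kinematics, sense, read_camera, job, nets gives the robot as it stands. Calls block until the motion is done:
- ctrl.reach(position, orientation): joint-space move of the TCP to a pose.
- ctrl.move_l(position, v=150, rotation=None, threshold=None): straight line of the TCP; rotation=None keeps the orientation; v is the mean speed in mm/s. With threshold (N) it stops when the force on the tool has changed by that much, and returns True; else False.
- ctrl.set_joints(angles): joint-space move.
- effector.set_gripper(opening, grip_force=None): finger opening in mm; grip_force is the grip in N (None keeps the last); returns when the fingers have stopped.
- ctrl.wait(seconds).
- kinematics.inverse_kinematics(position, orientation): joint angles nearest the present ones, or None.
- sense(): the state.
- read_camera(name): name is "side" or "top"; returns a dict with "pixels" (480x640x3 uint8, red, green, blue), "z_map" (480x640 float32, mm along the optical axis (not along the pixel's ray), 0 where there is no reading), "fx", "fy", "cx", "cy" (pixels), "cam_to_world" (4x4, takes a point from camera to world coordinates). Camera axes: x right, y down, z forward; pixel columns grow to the right and rows downward; lengths in mm; the calibration is good to about 2 mm. A picture is of the moment at which its call begins.
A pose or a line that the arm cannot do raises ctrl.Unreachable and nothing moves.
- job.job_done(): hands the job in; it is judged then, once.
Trained networks look in a picture, given as the dict that the camera call returned (one of the last four; its "shot" number tells which), for a name from the list of things; names that differ only in an ending like _2 or _b are one class to them, and where a whole thing is asked for, a point or a joint stands for the part that bears it (a point fixed in the world has none). Each returns a list of dicts, best first, with "conf" (0 to 1); they miss things now and then, are a little off and sometimes report something else, mostly with a low value. They report only what shows in the picture. A call takes as long as a camera call. They do not tell look-alikes from the thing itself.
- nets.outline_of(label, picture): "pixels" (480x640 bool, what is visible of it) and "centre" ([column, row] in pixels, amid what is visible of it).
The state is a dict: "clock": time; "q": joint angles; "qvel": joint speeds; "tau": joint torques, N m; "ee_pos": TCP position; "tool_rot": TCP orientation; "wrist_force": force on the tool from outside, world axes, zero at the start; "torque": the same for the moment, N m; "finger_gap": finger opening in mm; "grip_force": force on a finger pad.
Only numpy, scipy, OpenCV 4.12 (cv2) and the standard library are available. Lean on these libraries where they do the work, as an engineer would, in place of code of your own. Each camera call takes 0.05 s, during which the arm holds its last target. There are 200 camera calls.

TASK

The low, open-topped soldering bay on the bench is closed by a small bifold door that is only a little ajar. First push the door at its fold, by the tall post on the fold hinge, into the bay and round until both panels are fully folded together at the pivot side. Then, without lifting it, slide the solder reel along the bench through the doorway until it stands wholly inside the bay, leave the door folded, and let go.

Things in the scene. Friction and masses are not known exactly. Their poses are not given: they have to be found in the camera images.
- bay: Fixed soldering bay: grey sheet walls 4 mm thick, 74 mm high with their top bead, on three sides; no roof, no floor plate. Origin on the bench at the middle of the doorway; x along the flush floor track (under 1.5 mm high), y into the bay, z up. Inner wall faces: x = -138, x = +138, y = 168 mm (back). Loose 30x40x18 mm heat sink in the back corner near x = 98, y = 138 mm: not part of the job.
- door_pivot (a point): The upright pivot of the first door panel, on the bench at bay x = -120 mm, y = 0. From it the panels run along +x: two panels, each 120 mm between hinge centres, 5 mm thick, 70 mm high, linked so that the free end of the second always runs on the track, 240 mm x cos(panel_a) from the pivot. A 10 mm wide strike post ends the doorway at x = 132 to 142 mm.
- panel_a (a joint): Angle in rad of the first panel about the pivot: 0 is shut, both panels in line along the track; it grows as the fold hinge moves into the bay (+y) and round towards the pivot side; stop at 1.38, fully folded. Starts at about 0.1 to 0.45. Light friction (1 to 2 N at the post), no spring: it stays where it is left.
- fold_post (a point): Point on the axis of the plain steel post on the fold hinge, 98 mm above the bench. The post is round, 16 mm in diameter, and stands from 74 to 118 mm above the bench, clear above the panels, so that a finger can push it from any side. It moves on a circle of 120 mm radius about the door pivot.
- solder_reel: The reel of solder standing flat on the bench in front of the doorway, a red-flanged spool 60 mm in diameter and 45 mm high, 0.2 to 0.4 kg. Origin at the centre of its underside, z along its upright axis.
Mind the look-alikes: they are no part of the job. There is more than one size of the solder_reel; the one meant has the size given above.

How it is judged:
By the outcome, as a careful person would: the job done as asked, in the order asked, and still so for the second after the job is handed in, with the robot touching nothing.
It also fails if it takes over 50 s, if anything falls off the work surface, if the arm or the gripper's body presses on something with over 40 N, if the wrist force passes 120 N, or if a joint passes its speed limit or range.

## Working session

There is one attempt and no reset: what is moved stays moved. The work goes in short steps, each a Python script; the robot and the scene stay as the last script left them, time stands still between calls to the robot, and variables do not carry over. Pictures are saved under pics/ and viewed, at most 10 in all, crops included, and the job is handed in when it is done.

```bash
mkdir -p pics; ls; cat > h.py <<'E'
import numpy as np, cv2
from station import ctrl, effector, kinematics, sense, read_camera, job, nets
def pts(p):
    z=p["z_map"]; v,u=np.mgrid[0:480,0:640]
    c=np.stack([(u-p["cx"])/p["fx"]*z,(v-p["cy"])/p["fy"]*z,z,np.ones_like(z)],-1)
    w=(c@np.array(p["cam_to_world"]).T)[...,:3]; w[z==0]=np.nan
    return w
def save(p,n): cv2.imwrite("pics/"+n,p["pixels"][...,::-1])
E
python3 - <<'E'
from h import *
for c in("top","side"):
    p=read_camera(c); save(p,c+"1.png"); w=pts(p); np.savez(c+"1.npz",w=w)
    print(c,np.round(p["cam_to_world"],2).tolist(),p["fx"])
    for n in("bay","panel_a","fold_post","solder_reel"):
        for o in nets.outline_of(n,p)[:4]:
            m=o["pixels"]; q=w[m]; q=q[~np.isnan(q[:,0])]
            print(n,round(o["conf"],2),np.round(o["centre"]),m.sum(),np.round(np.percentile(q,[2,50,98],axis=0)).tolist())
print(sense()["clock"])
E
```

```text
pics
top [[0.06, -0.97, 0.22, 349.24], [-1.0, -0.06, 0.01, 130.92], [0.01, -0.22, -0.97, 900.41], [0.0, 0.0, 0.0, 1.0]] 436.97067421394183
bay 0.56 [245. 220.] 6026 [[413.0, 239.0, -1.0], [568.0, 344.0, 39.0], [713.0, 438.0, 76.0]]
bay 0.52 [256. 215.] 800 [[474.0, 244.0, 10.0], [588.0, 270.0, 68.0], [692.0, 278.0, 118.0]]
panel_a 0.9 [256. 214.] 965 [[467.0, 242.0, -0.0], [580.0, 270.0, 67.0], [693.0, 280.0, 118.0]]
fold_post 0.89 [257. 212.] 940 [[475.0, 244.0, 1.0], [592.0, 270.0, 67.0], [693.0, 281.0, 118.0]]
fold_post 0.32 [242. 217.] 5867 [[414.0, 239.0, -1.0], [570.0, 343.0, 40.0], [713.0, 438.0, 76.0]]
solder_reel 0.83 [328. 248.] 396 [[519.0, 100.0, -0.0], [538.0, 120.0, 33.0], [558.0, 140.0, 37.0]]
solder_reel 0.62 [368. 243.] 470 [[540.0, 13.0, -1.0], [560.0, 34.0, 33.0], [583.0, 54.0, 36.0]]
solder_reel 0.59 [331. 201.] 785 [[610.0, 87.0, -1.0], [636.0, 113.0, 44.0], [678.0, 140.0, 47.0]]
side [[-0.96, -0.1, 0.26, 329.37], [-0.28, 0.41, -0.87, 895.27], [-0.02, -0.91, -0.42, 461.23], [0.0, 0.0, 0.0, 1.0]] 444.28142255587863
bay 0.81 [276. 340.] 16720 [[419.0, 242.0, 1.0], [562.0, 413.0, 37.0], [713.0, 445.0, 75.0]]
panel_a 0.74 [285. 296.] 4134 [[470.0, 226.0, 1.0], [574.0, 273.0, 43.0], [696.0, 283.0, 108.0]]
fold_post 0.81 [289. 296.] 4047 [[471.0, 245.0, 8.0], [573.0, 273.0, 43.0], [695.0, 283.0, 108.0]]
solder_reel 0.76 [327. 251.] 332 [[541.0, 18.0, 5.0], [559.0, 45.0, 29.0], [580.0, 55.0, 36.0]]
solder_reel 0.65 [330. 271.] 475 [[511.0, 103.0, 2.0], [539.0, 133.0, 28.0], [561.0, 252.0, 70.0]]
solder_reel 0.59 [285. 261.] 571 [[613.0, 89.0, 2.0], [641.0, 125.0, 40.0], [666.0, 141.0, 47.0]]
0.5
```

```bash
python3 - <<'E'
from h import *
a=cv2.imread("pics/top1.png")[120:330,130:430]
cv2.imwrite("pics/topc.png",cv2.resize(a,None,fx=2.6,fy=2.6,interpolation=cv2.INTER_CUBIC))
for c in("top","side"):
    w=np.load(c+"1.npz")["w"]; x,y,z=w[...,0],w[...,1],w[...,2]
    def s(n,m): q=w[m]; print(c,n,len(q),np.round(np.percentile(q,[1,50,99],axis=0) if len(q) else 0,1).tolist())
    r=(y>200)&(y<460)&(x>400)&(x<725)
    s("post",(z>112)&(z<122)&r)
    k=(z>60)&(z<73)&r&(y<290)
    s("panels",k); 
    for X in range(420,720,15):
        q=w[(z>55)&(z<82)&r&(abs(x-X)<4)]
        print(X,sorted(set((np.round(q[:,1]/3)*3).astype(int))),end=' ')
    print()
    for cc in((538,120),(560,34),(638,113)):
        s("reel",(np.hypot(x-cc[0],y-cc[1])<45)&(z>25)&(z<60))
E
```

```text
top post 58 [[566.7, 268.2, 112.7], [573.3, 275.4, 116.9], [579.9, 283.5, 119.9]]
top panels 541 [[431.7, 238.0, 61.0], [551.3, 269.2, 69.7], [716.9, 286.7, 72.9]]
420 [np.int64(339), np.int64(342), np.int64(345), np.int64(348), np.int64(351), np.int64(354), np.int64(357), np.int64(360), np.int64(363), np.int64(366), np.int64(369), np.int64(372), np.int64(375), np.int64(378), np.int64(381), np.int64(384), np.int64(387), np.int64(390), np.int64(393), np.int64(396), np.int64(399), np.int64(402), np.int64(405), np.int64(408), np.int64(411)] 435 [np.int64(237), np.int64(240), np.int64(243), np.int64(246), np.int64(249), np.int64(252), np.int64(255), np.int64(258), np.int64(261), np.int64(264), np.int64(267), np.int64(270), np.int64(273), np.int64(276), np.int64(279), np.int64(282), np.int64(285), np.int64(288), np.int64(291), np.int64(294), np.int64(297), np.int64(300), np.int64(303), np.int64(306), np.int64(309), np.int64(312), np.int64(315), np.int64(318), np.int64(321), np.int64(324), np.int64(405), np.int64(408), np.int64(411)] 450 [np.int64(237), np.int64(240), np.int64(408), np.int
[... 5909 characters left out ...]
int64(345), np.int64(348), np.int64(351), np.int64(354), np.int64(357), np.int64(360), np.int64(363), np.int64(366), np.int64(369), np.int64(372), np.int64(375), np.int64(378), np.int64(381), np.int64(384), np.int64(387), np.int64(390), np.int64(393), np.int64(396), np.int64(399), np.int64(402), np.int64(405), np.int64(408), np.int64(411), np.int64(414), np.int64(417), np.int64(420), np.int64(429), np.int64(432), np.int64(441), np.int64(444), np.int64(447)] 
side reel 258 [[521.1, 98.6, 25.3], [541.3, 126.7, 34.5], [562.6, 142.0, 36.3]]
side reel 202 [[541.3, 10.9, 25.6], [562.1, 39.5, 34.7], [583.5, 56.5, 36.8]]
side reel 398 [[612.0, 85.9, 25.9], [640.5, 119.8, 45.1], [667.3, 141.1, 47.4]]
```

View pics/side1.png

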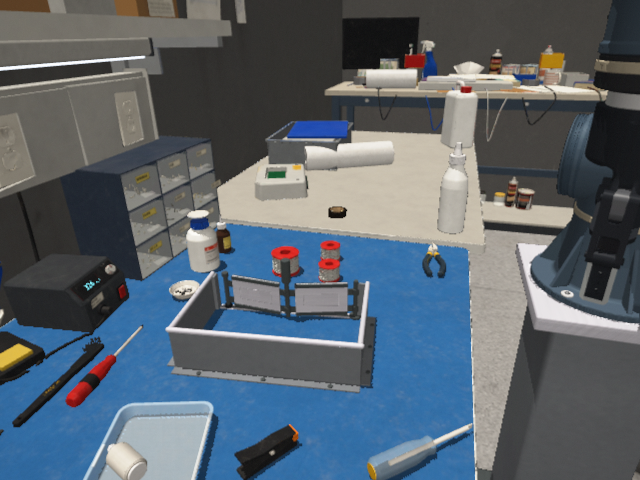

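View pics/topc.png

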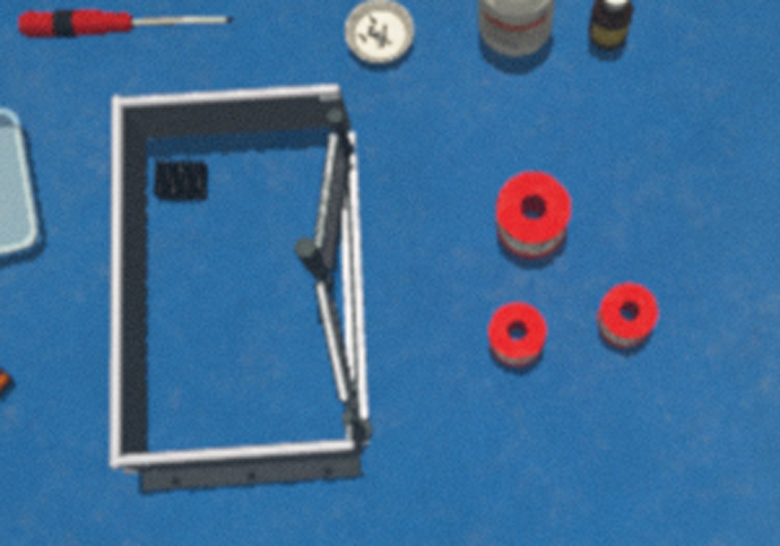

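Three reels show (top camera): big one at (331,201), about 56–60 mm wide and 46 high. The small ones at (328,248) and (368,243) are about 43 mm wide and 36 high. The big one at (331,201) fits 60×45, and the enlarged crop confirms it (flange about 75 px against 57 px). The door is slightly ajar with its post at crop (305,250), and the heat sink is in the far-x back corner, so the pivot is at the low-x end.

```bash
cat > fit.py <<'E'
from h import *
from scipy.optimize import least_squares
P=[]
for c in("top","side"):
    w=np.load(c+"1.npz")["w"].reshape(-1,3); x,y,z=w.T
    P.append(w[(z>70)&(z<78)&(x>400)&(x<730)&(y>290)&(y<460)][:,:2])
P=np.vstack(P)
T=np.array([(-140,5),(-140,170),(140,170),(140,5)],float)
def loc(p,q):
    c,s=np.cos(p[2]),np.sin(p[2]); d=q-p[:2]; return d@np.array([[c,-s],[s,c]])
def res(p):
    l=loc(p,P); D=[]
    for a,b in zip(T[:-1],T[1:]):
        t=np.clip((l-a)@(b-a)/((b-a)@(b-a)),0,1); D.append(np.linalg.norm(l-a-t[:,None]*(b-a),axis=1))
    return np.min(D,0)
r=least_squares(res,[571,257,.12],loss="soft_l1",f_scale=2)
p=r.x; print(len(P),p,np.median(res(p)))
for f in((573.3,275.8),(575.2,278)):
    l=loc(p,np.array([f]))[0]; print("post",l,"ang",np.arctan2(l[1],l[0]+120),np.hypot(l[1],l[0]+120))
print("reel",loc(p,np.array([[638.5,113]])))
np.save("bay.npy",p)
E
python3 fit.py
```

```text
2556 [5.78146154e+02 2.57272312e+02 1.23579292e-01] 1.769586823089739
post [-2.5253814 18.9837533] ang 0.16021373054495933 118.99860883700936
post [-0.36868823 20.93277217] ang 0.17322370772988677 121.44888516361466
reel [[  42.10985039 -150.61157707]]
```

```bash
cat >> h.py <<'E'
B=np.load("bay.npy")
def W(x,y,z): c,s=np.cos(B[2]),np.sin(B[2]); return np.array([B[0]+c*x-s*y,B[1]+s*x+c*y,z])
def R(yaw): # tool x at bay yaw, pointing down
    a=yaw+B[2]; x=np.array([np.cos(a),np.sin(a),0]); z=np.array([0,0,-1.]); return np.stack([x,np.cross(z,x),z],1)
def tool(ang,off): # finger behind the post by off
    t=np.array([-np.sin(ang),np.cos(ang)]); q=np.array([-120,0])+120*np.array([np.cos(ang),np.sin(ang)])-off*t
    return q
E
cat > push.py <<'E'
from h import *
best=None
for k in(0,np.pi):
    qs=[kinematics.inverse_kinematics(W(*tool(a,19),z),R(a+np.pi/2+k)) for a,z in((.17,150),(.17,85),(.8,85),(1.38,85))]
    print(k,[None if q is None else np.round(q,2).tolist() for q in qs])
    if all(q is not None for q in qs):
        m=max(abs(q[5]) for q in qs)
        if best is None or m<best[0]: best=(m,k)
k=best[1]
effector.set_gripper(0)
ctrl.reach(W(*tool(.17,34),150),R(.17+np.pi/2+k))
ctrl.move_l(W(*tool(.17,34),85),v=120)
f0=np.array(sense()["wrist_force"])
for a in np.linspace(.17,1.44,9):
    hit=ctrl.move_l(W(*tool(a,18),85),v=80,rotation=R(a+np.pi/2+k),threshold=25)
    s=sense(); print(round(a,2),hit,np.round(s["wrist_force"]-f0,1),round(s["clock"],2))
    if hit: break
p=read_camera("top"); save(p,"top2.png"); w=pts(p); z=w[...,2]
s=sense(); print(s["ee_pos"])
E
python3 push.py
```

```text
0 [[0.42, 0.52, 0.2, 1.25, 0.0, 1.7], [0.42, 0.55, 0.08, 1.1, 0.0, 1.7], [0.54, 0.55, 0.09, 1.11, 0.0, 1.19], [0.64, 0.49, -0.01, 1.07, 0.0, 0.71]]
3.141592653589793 [[0.42, 0.52, 0.2, 1.25, 0.0, -1.44], [0.42, 0.55, 0.08, 1.1, 0.0, -1.44], [0.54, 0.55, 0.09, 1.11, 0.0, -1.96], [0.64, 0.49, -0.01, 1.07, 0.0, -2.44]]
0.17 False [0.1 1.  0.1] 4.03
0.33 False [-0.3  0.3  0.4] 4.42
0.49 False [-1.3  1.   0.4] 4.81
0.65 False [-0.7 -0.   0.6] 5.2
0.8 False [0.4 1.4 0.2] 5.59
0.96 False [-0.1  0.7  1.2] 5.98
1.12 False [-0.4 -0.1  0.3] 6.38
1.28 False [0.2 0.6 0.6] 6.77
1.44 True [14.8 -2.7 -1.2] 7.02
[487.38085898 360.4651144   85.34190432]
```

```bash
python3 - <<'E'
from h import *
s=sense(); t=R(1.4+np.pi/2)[:,0]
p0=np.array(s["ee_pos"])
ctrl.move_l(p0-25*t,v=100); ctrl.move_l(p0-25*t+[0,0,85],v=200)
effector.set_gripper(85)
ks=[]
for k in (0,np.pi):
    ks.append((k,[kinematics.inverse_kinematics(W(x,y,z),R(k)) for x,y,z in((42,-150,120),(42,-150,10),(38,78,10),(38,78,130))]))
for k,q in ks: print(k,[None if a is None else np.round(a,2).tolist() for a in q])
k=[k for k,q in ks if all(a is not None for a in q)]
k=min(k,key=lambda k:abs(dict(ks)[k][0][5]))
ctrl.reach(W(-40,-110,170),R(k))
p=read_camera("top"); save(p,"top3.png"); w=pts(p); x,y,z=np.moveaxis(w,-1,0)
from fit import loc
d=w[(np.hypot(x-640,y-113)<45)&(z>41)&(z<52)]; print("reel",len(d),(d.min(0)+d.max(0))/2,np.ptp(d,axis=0),loc(B,((d.min(0)+d.max(0))/2)[None,:2]))
m=w[(z>111)&(z<122)&(x>400)&(x<600)&(y>300)&(y<430)]; l=loc(B,np.median(m,0)[None,:2])[0] if len(m) else None
print("post",len(m),l, None if l is None else np.arctan2(l[1],l[0]+120),k,sense()["clock"])
cv2.imwrite("pics/top3c.png",cv2.resize(p["pixels"][120:330,130:430,::-1],None,fx=2.6,fy=2.6))
E
```

```text
0 [[0.18, 0.56, 0.19, 1.2, 0.0, -3.09], [0.18, 0.63, 0.03, 0.96, 0.0, -3.09], [0.51, 0.73, 0.19, 1.04, 0.0, -2.75], [0.51, 0.66, 0.39, 1.3, 0.0, -2.75]]
3.141592653589793 [[0.18, 0.56, 0.19, 1.2, 0.0, 0.05], [0.18, 0.63, 0.03, 0.96, 0.0, 0.05], [0.51, 0.73, 0.19, 1.04, 0.0, 0.39], [0.51, 0.66, 0.39, 1.3, 0.0, 0.39]]
2556 [5.78146154e+02 2.57272312e+02 1.23579292e-01] 1.769586823089739
post [-2.5253814 18.9837533] ang 0.16021373054495933 118.99860883700936
post [-0.36868823 20.93277217] ang 0.17322370772988677 121.44888516361466
reel [[  42.10985039 -150.61157707]]Traceback (most recent call last):
  File "<stdin>", line 15, in <module>
    return umr_minimum(a, axis, None, out, keepdims, initial, where)
ValueError: zero-size array to reduction operation minimum which has no identity
```

```bash
python3 - <<'E'
import cv2
from h import *
a=cv2.imread("pics/top3.png"); cv2.imwrite("pics/top3c.png",cv2.resize(a[120:330,130:430],None,fx=2.6,fy=2.6))
print(sense()["clock"],sense()["finger_gap"],sense()["ee_pos"])
E
```

```text
9.7833 84.77715451078298 [552.01316794 144.43202407 169.9894576 ]
```

View pics/top3c.png

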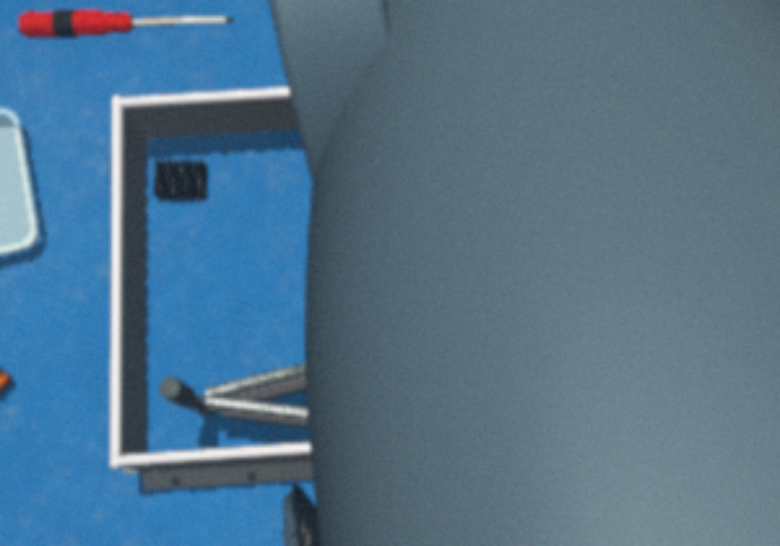

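The crop shows both panels folded at the pivot side, with the post at crop (170,388); the arm hides the reel. Next I'll grip the reel lightly and slide it in.

```bash
python3 - <<'E'
from h import *
r=R(np.pi)
ctrl.reach(np.array([638.5,113,125]),r)
print(ctrl.move_l([638.5,113,12],v=100,threshold=10))
effector.set_gripper(40,grip_force=20)
s=sense(); f0=s["wrist_force"]; print(s["finger_gap"],s["grip_force"],s["ee_pos"],f0,s["clock"])
p=read_camera("side"); cv2.imwrite("pics/side2.png",cv2.resize(p["pixels"][170:390,140:420,::-1],None,fx=2.5,fy=2.5))
if 50<s["finger_gap"]<66:
    for y in (-75,0,78):
        hit=ctrl.move_l(W(40,y,12),v=80,threshold=30); s=sense()
        print(y,hit,np.round(s["wrist_force"],1),s["finger_gap"],np.round(s["ee_pos"],1),s["clock"])
        if hit: break
    p=read_camera("side"); cv2.imwrite("pics/side3.png",cv2.resize(p["pixels"][170:390,140:420,::-1],None,fx=2.5,fy=2.5))
E
```

```text
False
59.24031842511764 21.166742125642486 [638.84481167 112.96456626  12.62829018] [-0.93881135 -1.19524168  5.86546029] 11.9083
-75 False [-0.4 -0.1  5. ] 59.18850037746516 [627.6 188.   12.6] 13.05
0 False [-0.3 -1.2  5.2] 59.19724449526277 [618.3 262.3  12.6] 14.1417
78 False [ 0.2 -1.3  5.7] 59.10956948492371 [608.7 339.6  12.6] 15.2667
```

View pics/side3.png

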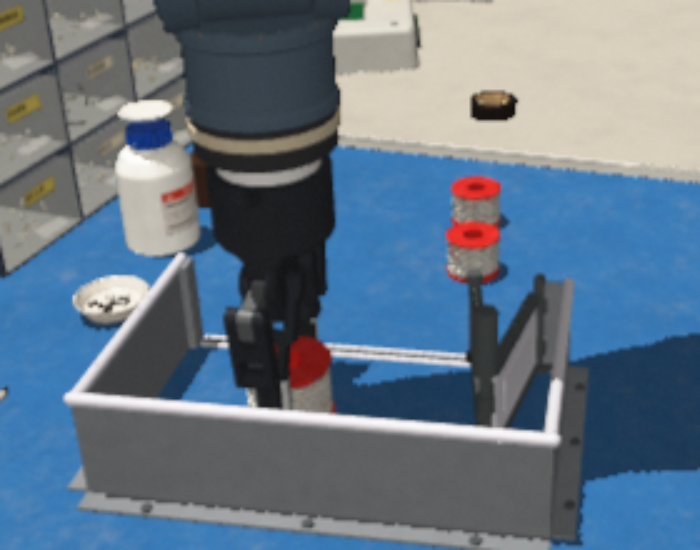

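The reel stands between the fingers inside the bay, at crop (310,375), with the door still folded at right. I'll release it and check.

```bash
python3 - <<'E'
from h import *
effector.set_gripper(80)
p0=np.array(sense()["ee_pos"])
ctrl.move_l([p0[0],p0[1],210],v=150)
ctrl.reach([330,-200,260],R(np.pi-.6))
p=read_camera("top"); w=pts(p); x,y,z=np.moveaxis(w,-1,0)
c,s=np.cos(B[2]),np.sin(B[2])
L=lambda q:np.array([[c,s],[-s,c]])@(q[:2]-B[:2])
d=w[(np.hypot(x-608,y-340)<50)&(z>41)&(z<52)]; m=(d.min(0)+d.max(0))/2; print("reel",m,np.ptp(d,axis=0),L(m))
m=w[(z>111)&(z<122)&(x>400)&(x<600)&(y>300)&(y<430)]; l=L(np.median(m,0)); print("post",l,np.arctan2(l[1],l[0]+120),sense()["clock"])
cv2.imwrite("pics/top4c.png",cv2.resize(p["pixels"][120:330,130:430,::-1],None,fx=2.6,fy=2.6))
E
```

```text
reel [607.61768721 339.68537477  44.78252346] [58.21696032 58.41973604  7.50345283] [39.40542173 78.15175574]
post [-97.72177931 115.3180773 ] 1.379957994255751 19.3583
```

View pics/top4c.png

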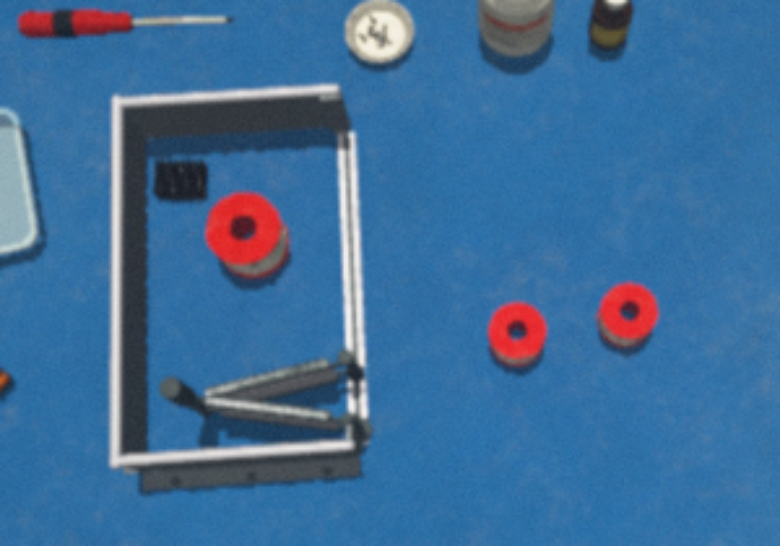

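The reel stands upright inside at crop (245,230). The door is fully folded (1.38 rad), the post is at (172,388), and nothing else was disturbed.

```bash
python3 -c "
from station import job
print(job.job_done())"
```

```text
the job is handed in; nothing more can be done
None
```

I folded the door fully (about 1.38 rad), slid the 60 mm solder reel along the bench to stand wholly inside the bay, released it, and handed the job in at about 19 s.

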